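Spice carousel: put one jar back and bring the next one round

TASK

Set the spice jar from the chopping board back down in the empty cup of the spice carousel (don't drop it in), and bring the green-capped jar round to the very front of the carousel, straight toward the robot's side of the worktop. Finish with the gripper still closed on the carousel's centre knob, holding the turntable still so that I can lift the green-capped jar out; do not let go. Leave every jar upright in a cup and the other things on the worktop where they are.

Things in the scene. Friction and masses are not known exactly. Their poses are not given: they have to be found in the camera images.
- carousel_foot: Fixed round wooden foot of the spice carousel, 176 mm across, under the turntable. Origin on the vertical turning axis at worktop level. It is never turned: x points away from the worktop's front edge and the robot, y to the left; the front of the carousel is its -x side.
- turntable (a joint): Turntable angle about the foot's axis, 0 at every start, growing anticlockwise from above, 20 rad free each way. Light bearing (0.04 N m): stays where left, yields to a light push. Pale wooden disc 244 mm across, top 28 mm above the worktop; five open steel cups 72 degrees apart, centres 85 mm from the axis; steel centre post 14 mm thick.
- knob: Dark wooden round knob on top of the centre post, fixed to the turntable, 40 mm in diameter and 44 mm high, straight-sided from 11 to 34 mm above its origin. Origin at the centre of its underside, on the turning axis, 143 mm above the worktop: above the tops of all jars. Gripped across any diameter from above, turning it turns the turntable.
- gap (a point): Centre of the inner floor of the one empty cup, 31 mm above the worktop; turns with the turntable. Each cup is 50 mm wide inside, its rim 42 mm above this floor and a little flared; neighbouring jars stand 100 mm away, centre to centre.
- used_jar: Round glass spice jar with dark cap and reddish contents, the one standing on the chopping board; 41 mm in diameter, 105 mm tall, cap from 84 mm up, about 0.11 kg. Origin at the centre of its underside, z up.
- green_jar: Round spice jar with green cap, loose in one of the cups; 45 mm in diameter, 97 mm tall. Origin at the centre of its underside, z up.
- jar_a: Black-capped spice jar loose in a cup, 41 mm in diameter, 105 mm tall. Origin at the centre of its underside.
- jar_b: Black-capped spice jar loose in a cup, like jar_a.
- jar_c: Black-capped spice jar loose in a cup, like jar_a.
- board: Wooden chopping board, 200 x 300 mm, 22 mm thick, fixed. Origin at the centre of its underside.
- mug: White mug with dots, 82 mm in diameter with handle, 91 mm tall, loose; stands behind the carousel. To be left alone. Origin at the centre of its underside.
- lemon: Lemon, 71 x 53 x 51 mm, loose. To be left alone.
- lime: Lime, 60 x 48 x 48 mm, loose. To be left alone.
- spoon: Steel teaspoon, 130 mm long, lying loose. To be left alone.
- timer: Red and white kitchen timer, 62 mm each way, loose. To be left alone.
Not all that is in view belongs to the job. Leave any blue or orange look-alike of the used_jar alone. What is shaped like the green_jar but blue or turquoise is not meant.

How it is judged:
By the outcome, as a careful person would: the job done as asked, in the order asked, and still so for the second after the job is handed in, while the arm keeps its last pose, push and grip.
It also fails if it takes over 54 s, if anything falls off the work surface, if the arm or the gripper's body presses on something with over 40 N, if the wrist force passes 120 N, or if a joint passes its speed limit or range.

ROBOT

A 6-joint arm with a two-finger parallel gripper is mounted at the origin on a cart in front of the work surface, level with it; the furniture and walls round the work are solid. World frame = base frame: x ahead of the robot, y to its left, z up, the work surface at z = 0. Lengths are in m, angles in rad, forces in N, time in s.
With the tool pointing down it reaches from about 0.375 to 0.75 m from the base axis. Payload 9 kg.
Tool frame: the origin (TCP) lies at the very end of the fingers, on their centre line; the grasp point (between the pads) lies 19 mm behind it; z points along the fingers, y is the line along which they close (so a half turn about z gives the same grasp; the last joint's range is limited). The gripper opens to 85 mm and grips with 20 to 120 N. Pads are 22 mm wide; open, the fingers measure 114 mm over their backs; the gripper's body (76 mm by 85 mm) begins 54 mm behind the grasp point. The pads swing forward as they close: fully open they stand 13 mm farther back than shut.
Start: joints at [0.893, 0.104, 0.097, 1.564, 0, 1.353], TCP at [0.266, 0.538, 0.231] pointing down, gripper open.
Joint ranges: [-2.99, 2.99], [-0.84, 1.86], [-1.1, 1.16], [-1.84, 2.11], [-1.51, 1.56], [-3.14, 3.14]. Speed limits (rad/s): [2.22, 2.22, 2.57, 3.14, 3.14, 3.14].

INTERFACE

Orientations are given as a unit quaternion [x, y, z, w].
In Python, from bench import bot gives the robot as it stands.
- The arm moves only by the tool send_rows, never from a script. Its argument "steps" is a list of rows, each a list of 2 entries, a list of its own where there are three numbers: the shift along the tool's x, y, z in m, then the turn about the tool's z in degrees. A call has 1 to 12 rows; each row is the pose to reach, as a shift and turn from the pose commanded when the call began, along the tool's axes at that moment; what a row does not reach only later rows make up. A row lasts 1/8 s, in which the tool goes at most 62.5 mm and 10.7 degrees, less where a joint would pass 70% of its speed; a pose out of reach is approached as far as the arm can. A call with a gripper value outside its range is refused whole. "gripper" is the closure, from 0 (fully open) to 1 (shut), set as the call begins (left out, the last holds). The fingers move at their own pace and stop on an object; "force" is the grip in N (left out, the last holds). Time passes only in rows, so rows that repeat a pose let the fingers close. It gives the time, the measured TCP pose, the force, the opening and the grip force at its end, in the units of the state.
- bot.sense(): the state, without advancing time (a new reading comes with each control period).
- bot.capture(name): name is "side" or "top" or "wrist"; returns (picture, depth): 480x640x3 uint8, red, green, blue; 480x640 float32, m along the optical axis (not along the pixel's ray), 0 where there is no reading.
- bot.camera_params(name): a dict with "fx", "fy", "cx", "cy" (pixels), "camera_from_world" (4x4, takes a point from world to camera coordinates); the wrist camera has in their place "hand_eye" (4x4, takes a point from camera to tool coordinates, whose origin is the TCP and whose axes are the flange's). Camera axes: x right, y down, z forward; pixel columns grow to the right and rows downward; lengths in m; the calibration is good to about 2 mm. A picture is of the moment at which its call begins: read the wrist's pose just before it. camera_params takes no time and is no camera call.
- bot.close_job(): hands the job in; it is judged then, once.
The state is a dict: "clock": time; "q": joint angles; "dq": joint speeds; "joint_torque": joint torques, N m; "eef_pos": TCP position; "tcp_rot": TCP orientation; "force": force on the tool from outside, world axes, zero at the start; "wrist_torque": the same for the moment, N m; "finger_gap": opening from 0.0 (shut) to 1.0 (fully open); "finger_force": force on a finger pad.
Only numpy, scipy, OpenCV 4.12 (cv2) and the standard library are available. Lean on these libraries where they do the work, as an engineer would, in place of code of your own. Each camera call takes 0.05 s, during which the arm holds its last target. There are 200 camera calls.

## Working session

There is one attempt and no reset: what is moved stays moved. The work goes in short steps, Python scripts to look and compute and a tool call to move; the robot and the scene stay as the last step left them, time stands still between calls to the robot, and variables do not carry over. Pictures are saved under pics/ and viewed, at most 10 in all, crops included, and the job is handed in when it is done.

Besides the shell and the picture viewer there is one more tool, called after "Request:" as name(argument=value, ...) on one line, values as JSON. send_rows: Moves the arm, as the interface text tells. Its arguments: {"type":"object","properties":{"steps":{"type":"array"},"gripper":{"type":"number"},"force":{"type":"number"}},"required":["steps"]}

```bash
mkdir -p pics; ls; cat > h.py <<'E'
import numpy as np, cv2
from bench import bot
def cap(n,save=None):
    im,d=bot.capture(n)
    if save: cv2.imwrite('pics/'+save,im[:,:,::-1])
    return im,d
def T(n):
    p=bot.camera_params(n)
    if n=='wrist':
        from scipy.spatial.transform import Rotation as R
        s=bot.sense(); M=np.eye(4); M[:3,:3]=R.from_quat(s['tcp_rot']).as_matrix(); M[:3,3]=s['eef_pos']
        return p,M@np.array(p['hand_eye'])
    return p,np.linalg.inv(np.array(p['camera_from_world']))
def ray(n,u,v,z,pT=None):
    p,M=pT or T(n)
    d=M[:3,:3]@np.array([(u-p['cx'])/p['fx'],(v-p['cy'])/p['fy'],1]); o=M[:3,3]
    return o+d*(z-o[2])/d[2]
def cloud(n,d,pT=None):
    p,M=pT or T(n); v,u=np.mgrid[:480,:640]
    c=np.stack([(u-p['cx'])/p['fx']*d,(v-p['cy'])/p['fy']*d,d],-1)
    return c@M[:3,:3].T+M[:3,3]
E
python3 - <<'E'
from h import *
s=bot.sense();print(s)
for n in('top','side'):
    im,d=cap(n,n+'1.png'); np.savez('/tmp/'+n,im=im,d=d); p=bot.camera_params(n);print(n,p)
print(bot.camera_params('wrist'))
E
```

```text
pics
{'clock': 0.0, 'q': array([ 8.93345125e-01,  1.04715067e-01,  9.64404721e-02,  1.56389442e+00,
       -2.80102378e-05,  1.35312518e+00]), 'dq': array([ 9.96485955e-04, -5.93183927e-04,  3.09632619e-04,  8.59278891e-05,
        1.17825021e-03,  1.25767429e-03]), 'joint_torque': array([-1.66686106e-03, -5.56929052e+01,  5.03649116e+01,  1.68511667e-02,
       -5.01023078e-04,  1.21308761e-05]), 'eef_pos': array([0.26601327, 0.53742331, 0.23049725]), 'tcp_rot': array([ 2.27870380e-01,  9.73691234e-01, -6.24803926e-04, -2.84402302e-04]), 'force': array([ 0.88038642,  0.24237682, -0.10815032]), 'wrist_torque': array([ 0.02300936,  0.04901571, -0.01489786]), 'finger_force': 0.0, 'finger_gap': 0.9969068386353744}
top {'fx': 589.8589906865985, 'fy': 589.8589906865985, 'cx': 326.7400925837334, 'cy': 228.83064443315087, 'camera_from_world': array([[ 0.12713238, -0.99179206, -0.01363306, -0.10404258],
       [-0.77882068, -0.09130252, -0.62056603,  0.4868168 ],
       [ 0.61422773,  0.08951175, -0.78403567,  1.4753529 ],
       [ 0.        ,  0.        ,  0.        ,  1.        ]])}
side {'fx': 481.27716913939776, 'fy': 481.27716913939776, 'cx': 315.7839505856705, 'cy': 233.12952368712573, 'camera_from_world': array([[ 0.91024567, -0.41387462,  0.01267362, -0.52289988],
       [-0.18164684, -0.42663171, -0.88599651,  0.19712589],
       [ 0.37209844,  0.80417236, -0.46351868,  0.94773104],
       [ 0.        ,  0.        ,  0.        ,  1.        ]])}
{'fx': 412.93453236489717, 'fy': 412.93453236489717, 'cx': 326.02576452033423, 'cy': 233.65853109103978, 'hand_eye': array([[ 2.90091858e-04, -9.56999067e-01, -2.90090851e-01,
         7.29682648e-02],
       [ 9.99999955e-01,  2.56447312e-04,  1.53993161e-04,
         5.94844605e-04],
       [-7.29782923e-05, -2.90090883e-01,  9.56999098e-01,
        -1.43238127e-01],
       [ 0.00000000e+00,  0.00000000e+00,  0.00000000e+00,
         1.00000000e+00]])}
```

View pics/top1.png

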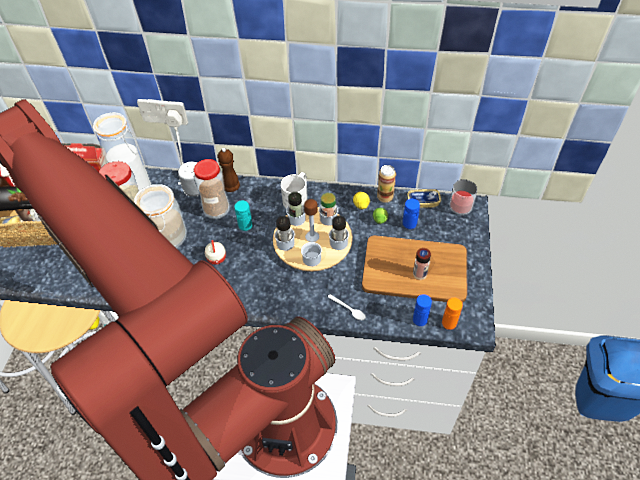

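View pics/side1.png

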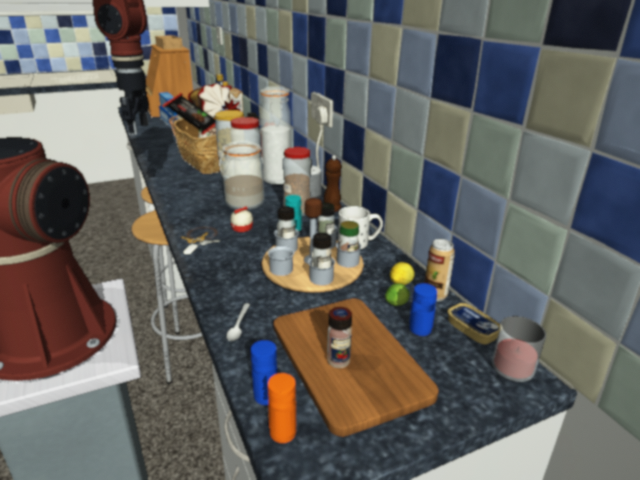

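Candidates in the top view: reddish jar with dark cap on the board (422,263), blue (423,310), orange (452,313) and blue (411,213). I choose (422,263). For the green jar, the green cap is at (328,200) in the carousel; the turquoise one at (243,215) is not meant. Empty cup at (312,255).

```bash
python3 - <<'E'
from h import *
D=np.load('/tmp/top.npz');im,d=D['im'],D['d'];P=cloud('top',d)
hsv=cv2.cvtColor(im,cv2.COLOR_RGB2HSV)
def show(name,m):
    n,l,st,c=cv2.connectedComponentsWithStats(m.astype(np.uint8))
    for i in range(1,n):
        if st[i,4]>=12:
            q=P[l==i];print(name,st[i],c[i].round(1),q.mean(0).round(4),q.min(0).round(3),q.max(0).round(3))
roi=np.zeros(d.shape,bool);roi[180:300,262:480]=1
z=P[...,2]
show('knobtop',roi&(z>.178)&(z<.195))
show('caps',roi&(z>.118)&(z<.14)&(P[...,0]<.78))
show('cuprim',roi&(z>.066)&(z<.08)&(np.hypot(P[...,0]-.5,P[...,1]-.0)<.3))
# disc ellipse by depth height
m=roi&(z>.024)&(z<.032)&(im[...,0]>170)&(im[...,2]<200)
show('disc',m)
c=cv2.convexHull(np.argwhere(m)[:,::-1].astype(np.float32));e=cv2.fitEllipse(c);print(e,ray('top',*e[0],.028))
for nm,u,v,zz in(('used',422.5,254,.127),('cuprim',312,247,.073)):print(nm,ray('top',u,v,zz))
sub=cv2.resize(im[170:310,260:480],None,fx=3.6,fy=3.6,interpolation=cv2.INTER_CUBIC)
cv2.imwrite('pics/crop1.png',sub[:,:,::-1])
E
```

```text
knobtop [304 199  13  11 109] [309.9 203.6] [0.5687 0.0139 0.1846] [ 0.55  -0.003  0.178] [0.59  0.032 0.192]
caps [288 191  14  15 136] [294.4 198.2] [0.6289 0.0714 0.1325] [0.608 0.052 0.118] [0.656 0.092 0.14 ]
caps [321 192  14  15 152] [327.5 198.5] [ 0.6435 -0.0265  0.1272] [ 0.621 -0.047  0.119] [ 0.671 -0.006  0.136]
caps [309 215   5   6  19] [310.8 217.1] [0.5659 0.0127 0.1278] [0.563 0.007 0.118] [0.571 0.018 0.138]
caps [332 215  14  15 159] [338.3 222.3] [ 0.5518 -0.0695  0.1327] [ 0.532 -0.089  0.118] [ 0.579 -0.05   0.14 ]
caps [276 216  14  15 156] [282.6 223. ] [0.5308 0.0901 0.1322] [0.512 0.072 0.118] [0.558 0.111 0.14 ]
caps [416 248  15  13 151] [423.  253.7] [ 0.473  -0.3157  0.1261] [ 0.453 -0.335  0.118] [ 0.498 -0.296  0.134]
cuprim [282 180   7   7  19] [284.4 182.2] [0.7446 0.1263 0.072 ] [0.728 0.116 0.067] [0.756 0.133 0.078]
cuprim [298 180   7   5  13] [301.8 181.5] [0.7528 0.0709 0.0735] [0.74  0.062 0.067] [0.761 0.084 0.08 ]
cuprim [281 189   7   8  18] [283.7 193. ] [0.6971 0.12   0.0737] [0.687 0.108 0.068] [0.711 0.131 0.079]
cuprim [301 189   5  
[... 1261 characters left out ...]
15  0.024] [ 0.601 -0.196  0.027]
disc [307 254   5   4  12] [309.4 255.2] [0.4995 0.0108 0.029 ] [0.495 0.006 0.025] [0.504 0.018 0.031]
disc [452 257   5   6  12] [454.4 259.7] [ 0.5366 -0.4179  0.0253] [ 0.528 -0.423  0.024] [ 0.547 -0.41   0.027]
disc [460 282   7  16  25] [463.4 290.3] [ 0.4314 -0.4423  0.0262] [ 0.408 -0.449  0.024] [ 0.459 -0.433  0.03 ]
disc [450 286   9   9  23] [453.9 290.6] [ 0.4272 -0.4156  0.0259] [ 0.415 -0.427  0.024] [ 0.443 -0.405  0.031]
((413.9450378417969, 237.69505310058594), (116.21985626220703, 305.5941467285156), 95.4080581665039) [ 0.60277151 -0.29591278  0.028     ]
used [ 0.47102559 -0.31422242  0.127     ]
cuprim [0.49852959 0.00144613 0.073     ]
```

View pics/crop1.png

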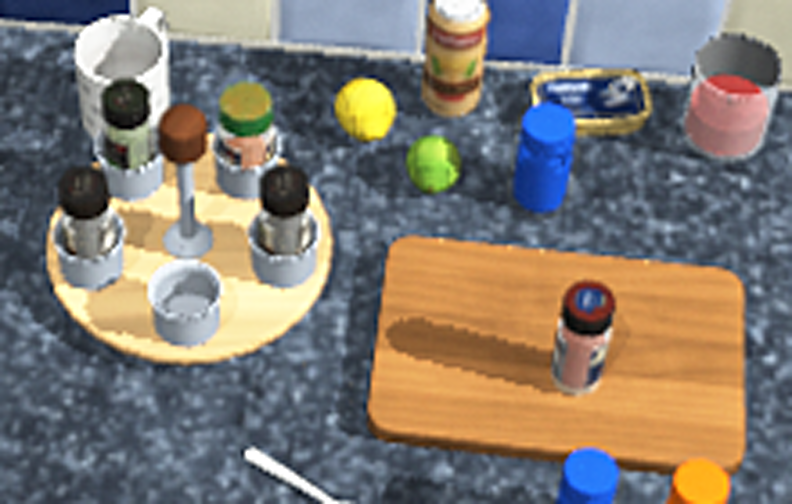

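The crop confirms it: reddish jar with dark cap on the board (crop 585,330), green cap at the back right of the carousel (245,108), empty cup at the front (185,300). The carousel axis is at about (0.570, 0.013), and the jar radii of about 85 mm agree.

```bash
cat >> h.py <<'E'
from scipy.spatial.transform import Rotation as R
def go(xyz,yaw=None):
    s=bot.sense();r=R.from_quat(s['tcp_rot']);m=r.as_matrix()
    y0=np.degrees(np.arctan2(m[1,0],m[0,0]))
    print('pos',s['eef_pos'].round(4),'yawx',y0.round(2),'t',s['clock'],'shift mm',(r.inv().apply(np.array(xyz)-s['eef_pos'])*1000).round(1),
      'turn',None if yaw is None else round(-((yaw-y0+180)%360-180),2))
E
python3 - <<'E'
from h import *
go([.473,-.3155,.21],180)
E
```

```text
pos [0.2661 0.5374 0.2306] yawx 153.65 t 0.1 shift mm [-564.  -672.5   21.3] turn -26.35
```

Request:
send_rows(steps=[[[-20,-25,0],0],[[-0.06,-0.07,0],-5],[[-0.1,-0.12,0],-10],[[-0.14,-0.167,0],-15]], gripper=0, force=40)

```text
clock: 0.6
eef_pos: [0.3173, 0.3251, 0.2309]
tcp_rot: [0.097, 0.995, -0.0, -0.0]
force: [1.4, -0.2, 0.0]
finger_gap: 1.0
finger_force: 0.0
```

The first row held a slip: I wrote -20 and -25 where the unit is metres. The per-row limit clipped it, and the direction was the intended one. I check the pose before going on.

```bash
python3 - <<'E'
from h import *
go([.473,-.3155,.21],180)
E
```

```text
pos [0.3173 0.3251 0.2309] yawx 168.89 t 0.6 shift mm [-276.3 -598.5   21. ] turn -11.11
```

Request:
send_rows(steps=[[[-0.025,-0.055,0],-3],[[-0.05,-0.11,0],-6],[[-0.075,-0.165,0.005],-9],[[-0.1,-0.22,0.01],-11],[[-0.127,-0.275,0.015],-11],[[-0.152,-0.33,0.02],-11],[[-0.178,-0.385,0.02],-11],[[-0.203,-0.44,0.02],-11],[[-0.228,-0.495,0.02],-11],[[-0.254,-0.55,0.02],-11],[[-0.276,-0.5985,0.02],-11],[[-0.276,-0.5985,0.02],-11]])

```text
clock: 2.1
eef_pos: [0.4698, -0.3172, 0.2091]
tcp_rot: [0.005, 1.0, 0.001, -0.001]
force: [-0.6, 0.8, 0.4]
finger_gap: 1.0
finger_force: 0.0
```

```bash
python3 - <<'E'
from h import *
import time
pT=T('wrist'); im,d=cap('wrist','w1.png');P=cloud('wrist',d,pT);z=P[...,2]
m=((z>.115)&(z<.135)&(np.hypot(P[...,0]-.473,P[...,1]+.3155)<.06)).astype(np.uint8)
n,l,st,c=cv2.connectedComponentsWithStats(m)
for i in range(1,n):
    if st[i,4]>100:
        q=P[(l==i)&(z>.122)];print(st[i],c[i],q.mean(0),q.min(0),q.max(0))
        (u,v),r=cv2.minEnclosingCircle(np.argwhere((l==i)&(z>.124))[:,::-1].astype(np.float32));print(u,v,r,ray('wrist',u,v,.127,pT))
go([.473,-.3155,.21],180)
E
```

```text
[ 296  214   68   71 3761] [329.5772401  249.41903749] [ 0.47559757 -0.31485017  0.12712394] [ 0.45678628 -0.3343603   0.12205036] [ 0.49680685 -0.29513711  0.12953894]
329.4230651855469 251.0 34.148345947265625 [ 0.47561156 -0.3149255   0.127     ]
pos [ 0.4698 -0.3153  0.2099] yawx 179.54 t 2.15 shift mm [-3.2 -0.1 -0.1] turn -0.46
```

View pics/w1.png

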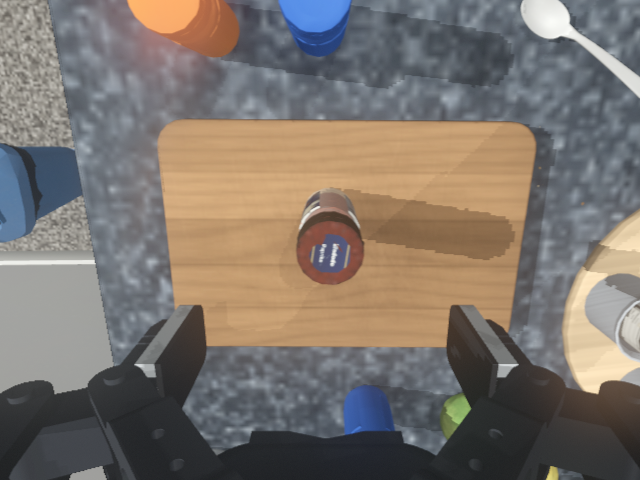

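The wrist view shows the reddish jar with dark cap at (329,250), centred between the fingers; its place is (0.4755, -0.315) with the top at 0.127. I go down and grip.

Request:
send_rows(steps=[[[-0.0055,0,0.03],-0.5],[[-0.0055,0,0.065],-0.5],[[-0.0055,0,0.095],-0.5],[[-0.0055,0,0.112],-0.5],[[-0.0055,0,0.118],-0.5],[[-0.0055,0,0.118],-0.5]])

```text
clock: 2.9
eef_pos: [0.4761, -0.3144, 0.094]
tcp_rot: [-0.002, 1.0, -0.0, 0.0]
force: [0.7, 0.7, -0.7]
finger_gap: 0.994
finger_force: 0.0
```

Request:
send_rows(steps=[[[0,0,0],0],[[0,0,0],0],[[0,0,0],0],[[0,0,0],0],[[0,0,0],0],[[0,0,0],0]], gripper=1, force=40)

```text
clock: 3.65
eef_pos: [0.4761, -0.3149, 0.0941]
tcp_rot: [-0.001, 1.0, -0.0, 0.0]
force: [0.3, 0.7, 6.1]
finger_gap: 0.466
finger_force: 40.3
```

Gripped (gap 0.466, about 40 mm). Now I lift and hover short of the carousel, to see the empty cup clear of the jar in hand.

Request:
send_rows(steps=[[[0,0,-0.015],0],[[0,0,-0.05],0],[[0,0,-0.1],0],[[0,0,-0.14],0],[[0.004,0.03,-0.155],0],[[0.008,0.08,-0.155],0],[[0.016,0.13,-0.155],0],[[0.016,0.18,-0.155],0],[[0.016,0.205,-0.155],0],[[0.016,0.215,-0.155],0],[[0.016,0.215,-0.155],0],[[0.016,0.215,-0.155],0]])

```text
clock: 5.15
eef_pos: [0.4592, -0.1004, 0.2483]
tcp_rot: [-0.001, 1.0, -0.0, -0.0]
force: [-0.0, -0.6, -1.2]
finger_gap: 0.465
finger_force: 41.0
```

```bash
python3 - <<'E'
from h import *
cap('wrist')
pT=T('wrist'); im,d=cap('wrist','w2.png');P=cloud('wrist',d,pT);z=P[...,2];np.savez('/tmp/w2',im=im,d=d,P=P)
near=np.hypot(P[...,0]-.486,P[...,1]-.003)
m=((z>.066)&(z<.078)&(near<.045))
q=P[m]
A=np.c_[2*q[:,:2],np.ones(len(q))];s=np.linalg.lstsq(A,(q[:,:2]**2).sum(1),rcond=None)[0]
print('rim',len(q),s[:2],np.sqrt(s[2]+s[0]**2+s[1]**2),q.min(0),q.max(0))
m2=((z>.026)&(z<.036)&(np.hypot(P[...,0]-s[0],P[...,1]-s[1])<.024));print('floor',m2.sum(),P[m2].mean(0))
go([.4856,.003,.25],180)
E
```

```text
rim 1441 [0.48963692 0.00459026] 0.027479967958272445 [ 0.46039469 -0.02479058  0.06602464] [0.5196839  0.03503144 0.07588037]
floor 1402 [0.49396006 0.00921465 0.03169882]
pos [ 0.4592 -0.1004  0.2482] yawx -179.92 t 5.25 shift mm [-26.6 103.4  -1.8] turn 0.08
```

View pics/w2.png

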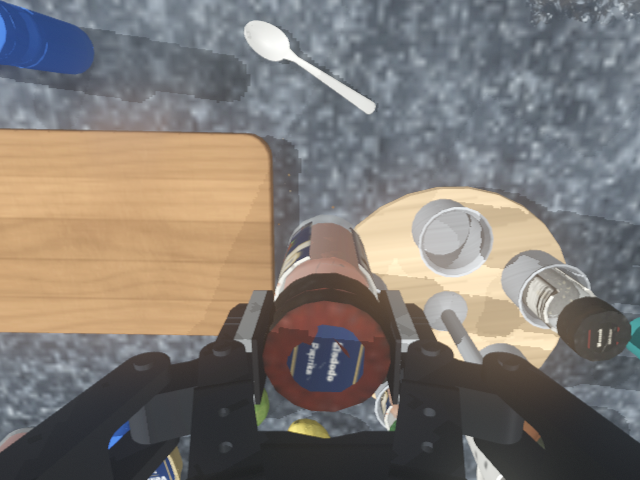

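The wrist view shows the jar held upright and the empty cup's rim at about (455,240). I refine the rim and the axis.

```bash
python3 - <<'E'
from h import *
D=np.load('/tmp/w2.npz');im,P=D['im'],D['P'];pT=T('wrist')
z=P[...,2]
near=np.hypot(P[...,0]-.49,P[...,1]-.005)
m=((z>.0705)&(z<.078)&(near<.045)).astype(np.uint8)
c=max(cv2.findContours(m,cv2.RETR_EXTERNAL,cv2.CHAIN_APPROX_NONE)[0],key=len)
e=cv2.fitEllipse(cv2.convexHull(c));print(e,ray('wrist',*e[0],.0725,pT), len(c))
# held jar axis bottom/tilt skip ; disc edge fit
md=((z>.024)&(z<.032)&(np.hypot(P[...,0]-.57,P[...,1]-.013)<.14)).astype(np.uint8)
pts=[]
for v in range(185,300):
    u=np.where(md[v])[0]
    if len(u): pts.append(P[v,u.max()])
for u in range(385,560):
    v=np.where(md[:,u])[0]
    if len(v): pts.append(P[v.min(),u])
q=np.array(pts)[:,:2]
from scipy.optimize import least_squares
f=least_squares(lambda a:np.hypot(q[:,0]-a[0],q[:,1]-a[1])-.122,[.57,.013],loss='soft_l1',f_scale=.002)
print('axis',f.x,np.abs(f.fun).mean())
E
```

```text
((456.0643615722656, 241.61080932617188), (68.52718353271484, 76.04399108886719), 60.20315170288086) [0.48956165 0.00534213 0.0725    ] 205
axis [0.57527328 0.0138015 ] 0.007749728837167644
```

Request:
send_rows(steps=[[[-0.01,0.03,0],0],[[-0.022,0.075,0],0],[[-0.029,0.1,0],0],[[-0.029,0.1055,0],0],[[-0.029,0.1055,0.03],0],[[-0.029,0.1055,0.06],0],[[-0.029,0.1055,0.078],0],[[-0.029,0.1055,0.083],0],[[-0.029,0.1055,0.083],0]])

```text
clock: 6.38
eef_pos: [0.4881, 0.0057, 0.1658]
tcp_rot: [-0.001, 1.0, -0.0, 0.0]
force: [-0.4, 0.7, -1.6]
finger_gap: 0.463
finger_force: 41.1
```

```bash
python3 - <<'E'
from h import *
a,d=cap('wrist'); b,_=cap('side'); t,_=cap('top')
x=np.vstack([np.hstack([cv2.resize(b[190:310,230:390],(400,300)),cv2.resize(t[170:290,250:410],(400,300))]),np.hstack([cv2.resize(a,(400,300)),np.zeros((300,400,3),np.uint8)])])
cv2.imwrite('pics/h1.png',x[:,:,::-1]); go([.4885,.005,.165],180)
E
```

```text
pos [0.4885 0.0058 0.1664] yawx -179.85 t 6.525 shift mm [ 0.  -0.8  1.4] turn 0.15
```

View pics/h1.png

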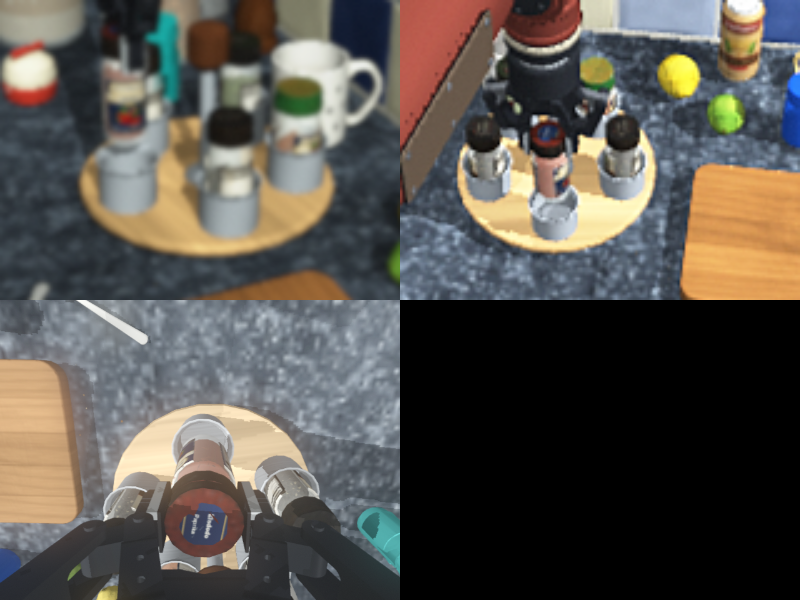

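All three views show the jar over the cup, aligned (side columns 127 and 127, top 552 and 554). I lower slowly.

Request:
send_rows(steps=[[[0,0,0.012],0],[[0,0,0.02],0],[[0,0,0.027],0],[[0,0,0.034],0],[[0,0,0.04],0],[[0,0,0.045],0],[[0,0,0.05],0],[[0,0,0.055],0],[[0,0,0.058],0],[[0,0,0.058],0]])

```text
clock: 7.78
eef_pos: [0.4878, 0.0061, 0.1071]
tcp_rot: [-0.001, 1.0, 0.0, -0.0]
force: [-0.0, 1.0, -2.2]
finger_gap: 0.468
finger_force: 41.1
```

Request:
send_rows(steps=[[[0,0,0.001],0],[[0,0,0.002],0],[[0,0,0.003],0],[[0,0,0.003],0]])

```text
clock: 8.28
eef_pos: [0.4879, 0.0061, 0.1042]
tcp_rot: [-0.001, 1.0, 0.0, -0.0]
force: [0.8, -0.1, -1.5]
finger_gap: 0.46
finger_force: 41.1
```

Request:
send_rows(steps=[[[0,0,0.0007],0],[[0,0,0.0014],0],[[0,0,0.002],0],[[0,0,0.002],0]])

```text
clock: 8.78
eef_pos: [0.4884, 0.0059, 0.1036]
tcp_rot: [-0.001, 1.0, -0.0, 0.001]
force: [-3.3, -0.0, 8.4]
finger_gap: 0.467
finger_force: 42.2
```

Floor contact at TCP 0.1036, as predicted. Release.

Request:
send_rows(steps=[[[0,0,0],0],[[0,0,0],0],[[0,0,0],0],[[0,0,0],0]], gripper=0.2)

```text
clock: 9.28
eef_pos: [0.4879, 0.0061, 0.1022]
tcp_rot: [-0.001, 1.0, 0.0, -0.0]
force: [-0.4, 0.1, 0.2]
finger_gap: 0.8
finger_force: 0.0
```

Request:
send_rows(steps=[[[0,0,-0.01],0],[[0,0,-0.04],0],[[0,0,-0.09],0],[[0,0,-0.135],0],[[0,0,-0.15],0],[[0.03,0,-0.15],0],[[0.06,0,-0.15],0],[[0.07,0,-0.15],0],[[0.07,0,-0.15],0]])

```text
clock: 10.4
eef_pos: [0.4181, 0.0058, 0.2523]
tcp_rot: [-0.001, 1.0, -0.0, 0.0]
force: [1.0, 0.6, 0.5]
finger_gap: 0.8
finger_force: 0.0
```

```bash
python3 - <<'E'
from h import *
cap('wrist');pT=T('wrist'); im,d=cap('wrist');P=cloud('wrist',d,pT);z=P[...,2]
t,td=cap('top');Q=cloud('top',td)
def comps(nm,P,lo,hi,cen,rad,mina):
    z=P[...,2];m=((z>lo)&(z<hi)&(np.hypot(P[...,0]-cen[0],P[...,1]-cen[1])<rad)).astype(np.uint8)
    n,l,st,c=cv2.connectedComponentsWithStats(m)
    for i in range(1,n):
        if st[i,4]>=mina:q=P[l==i];print(nm,st[i,4],c[i].round(),((q.min(0)+q.max(0))/2).round(4),q.mean(0).round(4))
A=(.572,.013)
comps('wknob',P,.18,.192,A,.05,100);comps('wcap',P,.131,.141,A,.12,100);comps('wgreen',P,.122,.1305,A,.12,300)
comps('tknob',Q,.18,.192,A,.05,20);comps('tcap',Q,.129,.141,A,.12,20);
x=np.hstack([cv2.resize(im,(400,300)),cv2.resize(t[170:290,250:410],(400,300))]);cv2.imwrite('pics/p1.png',x[:,:,::-1])
go([.572,.013,.25],180);print(bot.sense()['q'])
E
```

```text
wcap 2403 [326. 320.] [0.4893 0.0061 0.1352] [0.4876 0.0059 0.1366]
wcap 584 [426. 385.] [0.5405 0.0819 0.1351] [0.5405 0.0796 0.1365]
wcap 1578 [234. 402.] [ 0.5584 -0.0626  0.1352] [ 0.5559 -0.0622  0.1368]
tcap 120 [338. 221.] [ 0.5568 -0.0695  0.135 ] [ 0.5539 -0.0695  0.1355]
tcap 65 [280. 223.] [0.5282 0.0965 0.1349] [0.5266 0.0954 0.1354]
tcap 128 [309. 237.] [0.4874 0.0048 0.135 ] [0.4857 0.0049 0.1356]
pos [0.4185 0.0058 0.2521] yawx -179.85 t 10.55 shift mm [-153.5    6.8    2.1] turn 0.15
[-3.01090048e-01 -4.48933946e-01 -3.60163368e-01  1.65961959e+00
  1.38378725e-04 -3.03753321e-01]
```

View pics/p1.png

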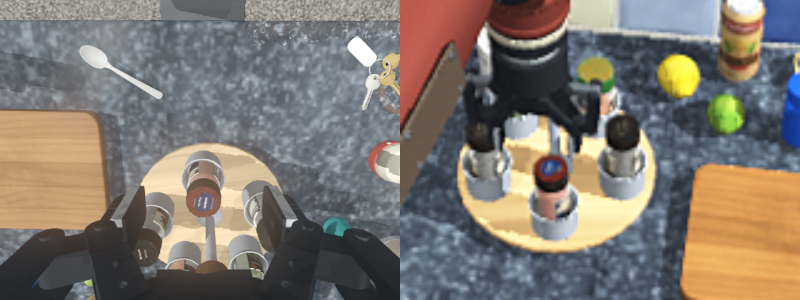

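The reddish jar sits upright in the cup (cap top at 0.136, left panel (203,200)). Now I go above the knob, turning the wrist so that a clockwise turn of about 150° fits in its range.

Request:
send_rows(steps=[[[-0.02,0.001,0],-8],[[-0.045,0.002,0],-17],[[-0.07,0.003,0],-26],[[-0.095,0.005,0],-35],[[-0.12,0.006,0],-44],[[-0.14,0.007,0],-53],[[-0.1525,0.007,0],-60],[[-0.1525,0.007,0],-65],[[-0.1525,0.007,0],-65],[[-0.1525,0.007,0],-65]])

```text
clock: 11.8
eef_pos: [0.5706, 0.0133, 0.252]
tcp_rot: [-0.538, 0.843, 0.0, -0.0]
force: [0.2, 0.5, 0.3]
finger_gap: 0.797
finger_force: 0.0
```

```bash
python3 - <<'E'
from h import *
cap('wrist');pT=T('wrist'); im,d=cap('wrist','k1.png');P=cloud('wrist',d,pT);z=P[...,2]
m=((z>.155)&(z<.195)&(np.hypot(P[...,0]-.571,P[...,1]-.0135)<.04))
q=P[m&(z>.18)];print(m.sum(),q.mean(0),(q.min(0)+q.max(0))/2)
w=P[m&(z<.18)];print('side',len(w))
def comp(lo,hi,cm):
    mm=((z>lo)&(z<hi)&(np.hypot(P[...,0]-.571,P[...,1]-.0135)<.12)&cm).astype(np.uint8)
    n,l,st,c=cv2.connectedComponentsWithStats(mm)
    for i in range(1,n):
        if st[i,4]>150:
            (u,v),r=cv2.minEnclosingCircle(np.argwhere(l==i)[:,::-1].astype(np.float32));g=P[l==i]
            print(st[i],(u,v,r),ray('wrist',u,v,(lo+hi)/2,pT).round(4),g.mean(0).round(4))
t=np.ones_like(z,bool)
print('knob');comp(.184,.190,t);print('caps');comp(.133,.139,t);print('green');comp(.124,.132,im[...,1].astype(int)>im[...,0].astype(int)+8)
go([.571,.0135,.149]);print(bot.sense()['q'])
E
```

```text
4299 [0.57313743 0.01361039 0.18531997] [0.57398456 0.01496157 0.18457259]
side 783
knob
[ 293  226   62   60 2566] (323.5, 255.625, 31.03057861328125) [0.5734 0.0143 0.187 ] [0.5737 0.0146 0.1863]
caps
[ 255   63   68   71 3664] (288.5, 98.0, 35.654693603515625) [ 0.5583 -0.0685  0.136 ] [ 0.5581 -0.0681  0.137 ]
[ 407  130   66   64 3233] (438.91448974609375, 160.6026153564453, 33.24046325683594) [0.4898 0.0042 0.136 ] [0.4897 0.0048 0.1366]
[ 389  278   59   55 1729] (417.8103332519531, 304.5, 29.534574508666992) [0.5375 0.0909 0.136 ] [0.5405 0.0868 0.1367]
[ 252  311   57   52 2304] (280.1430358886719, 335.98980712890625, 28.3004093170166) [0.635  0.0728 0.136 ] [0.635  0.0726 0.1368]
green
pos [0.5705 0.0133 0.2523] yawx -114.92 t 11.9 shift mm [ -0.4  -0.4 103.3] turn None
[-2.05882533e-01  1.98102917e-02  4.78623694e-02  1.59881080e+00
  6.94363244e-05 -1.34182277e+00]
```

View pics/k1.png

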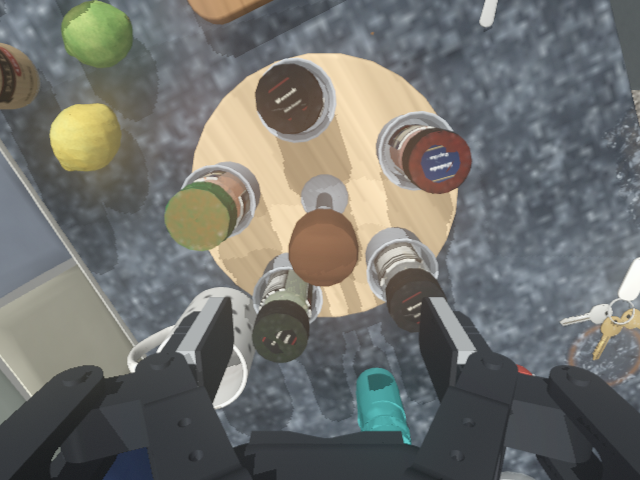

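The view shows the knob at (323,248), the green cap at (201,215), and all five jars in cups. The knob centre is (0.5735, 0.0143); the cups fit 72° spacing with green at -28.7°, so it needs 151.3° clockwise. Descend and grip.

Request:
send_rows(steps=[[[-0.002,-0.002,0.01],0],[[-0.002,-0.0022,0.035],0],[[-0.002,-0.0022,0.065],0],[[-0.002,-0.0022,0.09],0],[[-0.002,-0.0022,0.1],0],[[-0.002,-0.0022,0.103],0],[[-0.002,-0.0022,0.103],0]])

```text
clock: 12.78
eef_pos: [0.5737, 0.0141, 0.1501]
tcp_rot: [-0.538, 0.843, -0.0, 0.0]
force: [0.6, 0.7, 0.3]
finger_gap: 0.801
finger_force: 0.0
```

Request:
send_rows(steps=[[[0,0,0],0],[[0,0,0],0],[[0,0,0],0],[[0,0,0],0],[[0,0,0],0]], gripper=1, force=40)

```text
clock: 13.4
eef_pos: [0.573, 0.0144, 0.1504]
tcp_rot: [-0.539, 0.843, 0.0, 0.0]
force: [-4.6, 1.6, 5.9]
finger_gap: 0.452
finger_force: 41.1
```

Request:
send_rows(steps=[[[0,0.0005,0],1],[[0,0.0005,0],3],[[0,0.0005,0],7],[[0,0.0005,0],12],[[0,0.0005,0],18],[[0,0.0005,0],24],[[0,0.0005,0],30],[[0,0.0005,0],36],[[0,0.0005,0],42],[[0,0.0005,0],46],[[0,0.0005,0],49],[[0,0.0005,0],50]])

```text
clock: 14.9
eef_pos: [0.5724, 0.0151, 0.1504]
tcp_rot: [-0.131, 0.991, 0.001, 0.0]
force: [-6.6, 3.1, 8.5]
finger_gap: 0.451
finger_force: 41.3
```

```bash
python3 - <<'E'
from h import *
t,td=cap('top');s=bot.sense();print(s['force'],s['wrist_torque'],s['finger_gap']);go([.5735,.0143,.15])
t,td=cap('top');Q=cloud('top',td);z=Q[...,2]
m=((z>.118)&(z<.141)&(np.hypot(Q[...,0]-.571,Q[...,1]-.013)<.12)).astype(np.uint8)
n,l,st,c=cv2.connectedComponentsWithStats(m)
for i in range(1,n):
    if st[i,4]>30: g=Q[l==i];a=(g.max(0)+g.min(0))/2;print(st[i,4],c[i].round(),a.round(4),np.degrees(np.arctan2(a[1]-.013,a[0]-.571)),t[l==i].mean(0).round())
E
```

```text
[-6.09513566  2.75072432  8.83360929] [ 0.87540146  1.21132919 -0.05278947] 0.4511170996881412
pos [0.5725 0.0151 0.1504] yawx -164.93 t 14.95 shift mm [-0.8 -1.   0.4] turn None
139 [286. 205.] [0.6075 0.0911 0.1296] 64.96547013181423 [37. 35. 32.]
164 [339. 214.] [ 0.5871 -0.0689  0.1269] -78.85158108407008 [141. 140.  67.]
165 [287. 230.] [0.5099 0.0724 0.1295] 135.80683456025199 [92. 62. 66.]
168 [321. 237.] [ 0.4985 -0.0273  0.1296] -150.91886904382514 [52. 47. 43.]
```

Request:
send_rows(steps=[[[0,0,0],1],[[0,0,0],4],[[0,0,0],9],[[0,0,0],15],[[0,0,0],21],[[0,0,0],27],[[0,0,0],33],[[0,0,0],39],[[0,0,0],45],[[0,0,0],50],[[0,0,0],54],[[0,0,0],55]])

```text
clock: 16.5
eef_pos: [0.5726, 0.0159, 0.1504]
tcp_rot: [0.341, 0.94, 0.001, -0.0]
force: [-4.4, 8.2, 8.4]
finger_gap: 0.451
finger_force: 41.3
```

Request:
send_rows(steps=[[[0,0,0],1],[[0,0,0],4],[[0,0,0],9],[[0,0,0],15],[[0,0,0],21],[[0,0,0],27],[[0,0,0],33],[[0,0,0],39],[[0,0,0],43],[[0,0,0],45.5],[[0,0,0],46.3],[[0,0,0],46.3]])

```text
clock: 18.0
eef_pos: [0.5733, 0.0163, 0.1504]
tcp_rot: [0.683, 0.731, 0.002, -0.0]
force: [-0.3, 11.1, 6.2]
finger_gap: 0.458
finger_force: 41.1
```

```bash
python3 - <<'E'
from h import *
t,td=cap('top');s=bot.sense();print(s['force'],s['wrist_torque'],s['finger_gap']);go([.5735,.0143,.15])
w,wd=cap('wrist');pT=T('wrist')
for nm,im,d,p,A in(('top',t,td,None,(.571,.013)),('wrist',w,wd,pT,(.5735,.0143))):
  Q=cloud(nm,d,p);z=Q[...,2]
  m=((z>.119)&(z<.141)&(np.hypot(Q[...,0]-A[0],Q[...,1]-A[1])<.12)).astype(np.uint8)
  n,l,st,c=cv2.connectedComponentsWithStats(m)
  for i in range(1,n):
    if st[i,4]>60:
      g=Q[l==i];g=g[g[:,2]>np.percentile(g[:,2],97)-.006];a=(g.max(0)+g.min(0))/2
      print(nm,st[i,4],c[i].round(),a.round(4),np.degrees(np.arctan2(a[1]-A[1],a[0]-A[0])).round(1),im[l==i].mean(0).round())
x=np.hstack([cv2.resize(w,(400,300)),cv2.resize(t[170:290,250:410],(400,300))]);cv2.imwrite('pics/f1.png',x[:,:,::-1])
E
```

```text
[-0.35708013 10.05724091  5.09015717] [ 1.98034922  0.10130227 -0.04880798] 0.4492983384910176
pos [0.5733 0.0163 0.1504] yawx 93.92 t 18.05 shift mm [-2.   0.   0.4] turn None
top 126 [297. 196.] [0.6409 0.0656 0.1373] 36.9 [92. 67. 75.]
top 146 [330. 199.] [ 0.6384 -0.0359  0.1378] -35.9 [48. 45. 43.]
top 162 [282. 220.] [0.5433 0.0951 0.1374] 108.6 [42. 39. 37.]
top 161 [337. 225.] [ 0.5433 -0.0671  0.1377] -109.1 [52. 52. 45.]
top 177 [306. 239.] [0.4845 0.0136 0.1313] 179.6 [143. 141.  67.]
wrist 10318 [269.  84.] [0.5482 0.0964 0.1362] 107.1 [67. 61. 55.]
wrist 9488 [507. 185.] [0.6439 0.0652 0.1357] 35.9 [103.  78.  81.]
wrist 8383 [134. 271.] [0.4896 0.0156 0.1274] 179.1 [135. 130.  87.]
wrist 478 [467. 353.] [ 0.6415 -0.0144  0.1302] -22.9 [48. 44. 41.]
wrist 1563 [280. 413.] [ 0.557  -0.0511  0.135 ] -104.2 [46. 41. 36.]
```

View pics/f1.png

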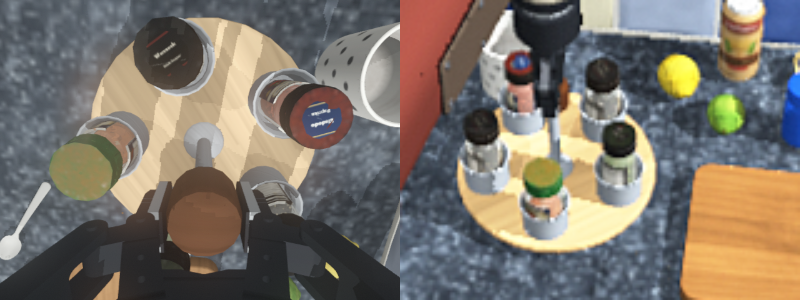

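The final views show the green-capped jar at the very front (top panel (543,180), about 179.5°; the other four jars agree). All five jars are upright in cups, the gripper is closed on the knob, and the mug, lemon and lime look untouched.

```bash
python3 -c "
from bench import bot
print(bot.close_job())"
```

```text
the job is handed in; nothing more can be done
None
```

I set the spice jar from the board down in the empty cup, turned the green-capped jar to the very front (within about 1° by the cameras), and handed the job in after about 18 s with the gripper still closed on the knob.

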